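Seat the take-up reel on the tape machine's hub

ROBOT

A 6-joint arm with a two-finger parallel gripper is mounted at the origin on the work surface. World frame = base frame: x ahead of the robot, y to its left, z up, the work surface at z = 0. Lengths are in m, angles in rad, forces in N, time in s.
With the tool pointing down it reaches from about 0.35 to 0.85 m from the base axis. Payload 8.1 kg.
Tool frame: the origin (TCP) lies on the mounting face of the last link; the fingertips stand 186 mm ahead of it and the grasp point (between the pads) lies 167 mm ahead of it; z points along the fingers, y is the line along which they close (so a half turn about z gives the same grasp; the last joint's range is limited). The gripper opens to 93 mm and grips with 3 to 60 N. Pads are 15 mm wide; open, the fingers measure 128 mm over their backs; the gripper's body (75 mm by 188 mm) begins 65 mm behind the grasp point.
Start: joints at [-1.239, 0.13, 1.488, -0, 1.523, -0.085], TCP at [0.243, -0.549, 0.405] pointing down, gripper open.
Joint ranges: [-2.96, 2.96], [-0.89, 2.26], [0.02, 2.5], [-1.34, 4.48], [0, 2.73], [-2.66, 2.66]. Speed limits (rad/s): [2.39, 2.39, 2.79, 3.14, 3.14, 3.14].

INTERFACE

Orientations are given as a rotation vector (axis times angle).
In Python, from plant import read_state, read_camera, camera_params, close_job gives the robot as it stands. The module is installed in compiled form; this text tells all that it offers.
- The arm moves only by the tool servo_tool, never from a script. Its argument "increments" is a list of rows, each an object with "slide": the shift along the tool's x, y, z in mm, a list of three; "dr": the turn, a rotation vector about the tool's x, y, z in rad, a list of three; "jaw": the closure, from 0 (fully open) to 1 (shut). In form: [{"slide": [x, y, z], "dr": [ax, ay, az], "jaw": jaw}, ...]. A call has 1 to 20 rows; each row is the pose to reach, as a shift and turn from the pose commanded when the call began, along the tool's axes at that moment; what a row does not reach only later rows make up. A row lasts 1/10 s, in which the tool goes at most 50 mm and 8.59 degrees, less where a joint would pass 70% of its speed; a pose out of reach is approached as far as the arm can. A call with a gripper value outside its range is refused whole. The fingers move at their own pace and stop on an object; "force" is the grip in N (left out, the last holds). Time passes only in rows, so rows that repeat a pose let the fingers close. It gives the time, the measured TCP pose, the force, the opening and the grip force at its end, in the units of the state.
- read_state(): the state, without advancing time (a new reading comes with each control period).
- read_camera(name): name is "side" or "top"; returns (picture, depth): 480x640x3 uint8, red, green, blue; 480x640 float32, m along the optical axis (not along the pixel's ray), 0 where there is no reading.
- camera_params(name): a dict with "fx", "fy", "cx", "cy" (pixels), "k1" (the pictures are not rectified: a ray, as slopes to the right and down, at radius r is drawn at 1 + k1 r^2 times it, then the intrinsics apply), "rvec" (rotation vector, rad) and "tvec" (3), from world to camera coordinates, as OpenCV has them. Camera axes: x right, y down, z forward; pixel columns grow to the right and rows downward; lengths in m; the calibration is good to about 2 mm. A picture is of the moment at which its call begins. camera_params takes no time and is no camera call.
- close_job(): hands the job in; it is judged then, once.
The state is a dict: "t": time; "q": joint angles; "dq": joint speeds; "joint_torque": joint torques, N m; "tool_pos": TCP position; "orientation": TCP orientation; "force": force on the tool from outside, world axes, zero at the start; "wrist_torque": the same for the moment, N m; "opening": finger opening in m; "gripper_force": force on a finger pad.
Only numpy, scipy, OpenCV 4.12 (cv2) and the standard library are available. Lean on these libraries where they do the work, as an engineer would, in place of code of your own. Each camera call takes 0.05 s, during which the arm holds its last target. There are 200 camera calls.

TASK

Fit the big empty aluminium reel on the tape machine: put a fingertip into one of its windows and turn it on its hub until its three notches meet the hub's three keys and it drops, then press it down until it clicks fully home on the turntable. Do not grip, lift or force the reel, and leave the props lying around undisturbed.

Things in the scene. Friction and masses are not known exactly. Their poses are not given: they have to be found in the camera images.
- deck: open-reel tape machine lying flat, fixed, 430 (its x) by 450 mm (its y); top plate level, 170 mm above its underside; origin: centre of the underside; x points to its front (meters, controls), y to its take-up side. A bare supply hub without reel stands at x -85, y -139 mm. Head cover, rollers and controls lie at x over +50 mm and rise less than 40 mm over the plate
- hub_seat (a point): on the vertical axis of the take-up hub (deck x -85, y +139 mm), at the top face of its turntable (100 mm across), 180 mm above the table. The black hub rises from here, 73 mm across, 34 mm high; it is braked and never turns. Three white ribs on its cap point along three keys in its flank, towards deck angles 90, 210 and 330 degrees (from deck +x towards +y)
- hub_key (a point): top of the key at deck angle 90 degrees, 41 mm from the axis and 12 mm above hub_seat. The three steel keys stand 6 mm out of the hub's flank from the turntable up, 4.5 mm wide, tops rounded; the reel at first rides on their tops and hides them
- reel_spoke (a point): on the reel's top face, 91 mm from the axis, in the middle of the spoke at deck angle 90 degrees + turn (see reel). Three spokes 120 degrees apart, each 40 degrees wide with radial edges; between them three windows through both flanges, from 66 to 118 mm from the axis. The bore (76 mm) has three notches 6.5 mm wide, each on the middle line of a spoke
- reel (a joint): turn of the aluminium reel on its hub (rad, counter-clockwise from above, no stops). The notches meet the keys at 0 and at every multiple of 120 degrees (2.094), within about 1.3 degrees; at the start 0.3 to 1.8; either sense will do. Reel 267 mm across, 13 mm thick, about 0.26 kg; it turns easily (under 2 N at 90 mm from the axis) and stays where left
- reel_drop (a joint): how far the reel has gone down (m). 0: riding on the keys, top face 25 mm above hub_seat. Where notches meet keys it falls by itself to about 0.004; sprung catches hold it there and the keys stop it turning. Pressed with 5 to 12 N anywhere on its top face it snaps to 0.012, fully home, top face 13 mm above hub_seat, and stays. It cannot tilt. Negative: lifted
- watch: brass pocket watch lying on the machine's top plate, 47 mm across, 12 mm thick, with a bow; origin at the centre of its underside; leave it alone
- die_a: ivory-coloured die, 19 mm cube, on the machine's top plate; origin at the centre of its underside; leave it alone
- die_b: the other ivory-coloured die, 19 mm cube, on the machine's top plate; origin at the centre of its underside; leave it alone
- stopper: cut-glass decanter stopper standing upside down on the table, 48 mm across, 66 mm high; origin at the centre of its underside; leave it alone
- mirror: tortoiseshell hand mirror lying face up on the table, disc 120 mm across and 12 mm thick, its handle 190 mm long to -x; origin at the underside of the disc's centre; leave it alone
- decanter: glass decanter on the table, 112 mm across, 190 mm high; origin at the centre of its underside; leave it alone
- splicer: aluminium tape splicing block on the table, 150 by 32 by 12 mm; origin at the centre of its underside; leave it alone

How it is judged:
At the end, for the whole second after the job is handed in: the reel is fully home on the turntable (within 1.5 mm of its 12 mm travel), notches on the keys, at rest (value of joint reel_drop above 0.0105 m and velocity of joint reel_drop between -0.005 and 0.005 m/s); the robot touches nothing.
It fails at once if the reel is lifted more than 4 mm above where it rode on the keys (value of joint reel_drop below -0.004 m).
It fails at once if the reel is gripped or forced (more than 60 N between the fingers and the reel) (contact force between the fingers and reel above 60 N).
It fails at once if a prop is disturbed (moved more than 20 mm) (distance of any of watch, die_a, die_b, stopper, mirror, decanter, splicer from where it was at the start of the episode above 0.02 m).
It also fails if it takes over 45 s, if anything falls off the work surface, if the arm or the gripper's body presses on something with over 40 N, if the wrist force passes 120 N, or if a joint passes its speed limit or range.

## Working session

There is one attempt and no reset: what is moved stays moved. The work goes in short steps, Python scripts to look and compute and a tool call to move; the robot and the scene stay as the last step left them, time stands still between calls to the robot, and variables do not carry over. Pictures are saved under pics/ and viewed, at most 10 in all, crops included, and the job is handed in when it is done.

Besides the shell and the picture viewer there is one more tool, called after ">>>" as name(argument=value, ...) on one line, values as JSON. servo_tool: Moves the arm, as the interface text tells. Its arguments: {"type":"object","properties":{"increments":{"type":"array"},"force":{"type":"number"}},"required":["increments"]}

```bash
mkdir -p pics
cat > h.py <<'E'
import numpy as np, cv2
from plant import *
def cam(n):
    p=camera_params(n); R=cv2.Rodrigues(np.array(p["rvec"],float))[0]; t=np.array(p["tvec"],float).ravel(); return p,R,t
def ray(n,uv):
    p,R,t=cam(n); uv=np.atleast_2d(np.array(uv,float))
    d=np.stack([(uv[:,0]-p["cx"])/p["fx"],(uv[:,1]-p["cy"])/p["fy"]],1); s=d.copy()
    for _ in range(20): s=d/(1+p["k1"]*(s**2).sum(1,keepdims=True))
    return -R.T@t,s,R,t
def onz(n,uv,z):
    c,s,R,t=ray(n,uv); w=np.c_[s,np.ones(len(s))]@R
    return c+w*((z-c[2])/w[:,2])[:,None]
def deproj(n,uv,dep):
    c,s,R,t=ray(n,uv); return (np.c_[s,np.ones(len(s))]*np.asarray(dep).reshape(-1,1)-t)@R
def proj(n,P):
    p,R,t=cam(n); q=np.atleast_2d(P)@R.T+t; s=q[:,:2]/q[:,2:]; s=s*(1+p["k1"]*(s**2).sum(1,keepdims=True))
    return s*[p["fx"],p["fy"]]+[p["cx"],p["cy"]]
E
python3 - <<'E'
from h import *
for n in("top","side"):
    im,d=read_camera(n); cv2.imwrite(f"pics/{n}0.png",im[:,:,::-1]); np.savez(f"{n}0.npz",im=im,d=d)
    p,R,t=cam(n); print(n,-R.T@t,R[2],p["fx"],p["k1"])
s=read_state();print(s["tool_pos"],s["orientation"],s["t"])
E
```

```text
top [3.45351826e-01 1.48895761e-03 1.59247934e+00] [ 0.1445733   0.00395056 -0.98948621] 564.8397799532185 0.021821865966514684
side [-0.06040243  1.09824979  1.22557473] [ 0.36195727 -0.67113101 -0.64696994] 489.6835662769518 -0.07232538438484579
[ 0.2428524  -0.54844148  0.40382165] [-3.07208671e+00 -6.49631627e-01  2.70284535e-04] 0.1
```

View pics/top0.png

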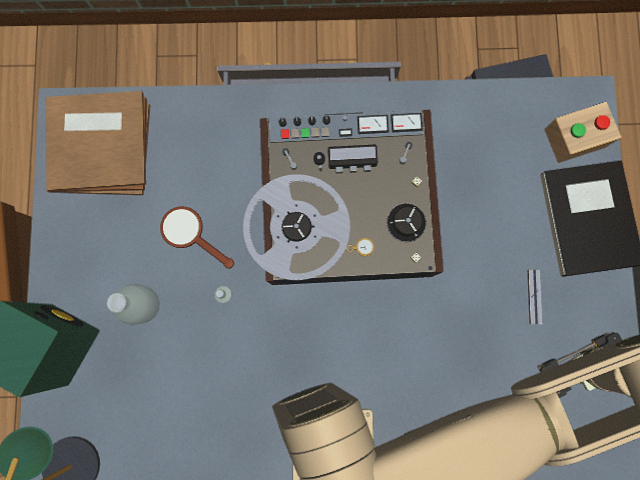

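View pics/side0.png

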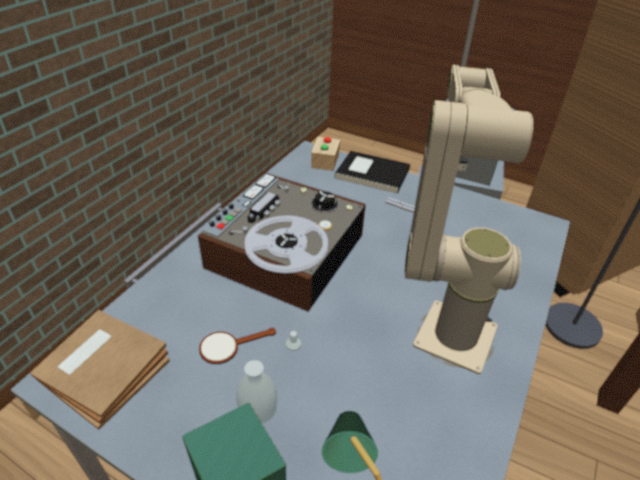

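The top view shows the reel centred near (297,227), its hub with white ribs, the supply hub at (406,222) and the watch at (365,247). The dice are at (417,181) and (416,257). The side view confirms the layout.

```bash
cat > m.py <<'E'
from h import *
def measure(im,d,c0=None,z=0.205,verbose=True):
    # rays at plane z; colour mask of reel
    uu,vv=np.meshgrid(np.arange(640),np.arange(480)); 
    W=onz("top",np.c_[uu.ravel(),vv.ravel()],z).reshape(480,640,3)
    Z=deproj("top",np.c_[uu.ravel(),vv.ravel()],d.ravel()).reshape(480,640,3)[...,2]
    if c0 is None: c0=onz("top",[[297,227]],z)[0]
    hsv=cv2.cvtColor(im,cv2.COLOR_RGB2HSV)
    r=np.hypot(W[...,0]-c0[0],W[...,1]-c0[1])
    m=((hsv[...,2]>140)&(hsv[...,1]<60)&(r<.15)).astype(np.uint8)
    return W,Z,m,r
if __name__=="__main__":
    f=np.load("top0.npz"); im,d=f["im"],f["d"]
    W,Z,m,r=measure(im,d)
    c0=onz("top",[[297,227]],.205)[0]
    print("z reel median",np.median(Z[(m>0)&(r>.06)]), "plate", np.median(Z[190:200,370:400]))
    z=.205
    m2=m*(r>.045)
    cs=max(cv2.findContours(m2,cv2.RETR_EXTERNAL,cv2.CHAIN_APPROX_NONE)[0],key=cv2.contourArea)
    P=onz("top",cv2.convexHull(cs)[:,0],z)[:,:2]
    A=np.c_[2*P,np.ones(len(P))]; s=np.linalg.lstsq(A,(P**2).sum(1),rcond=None)[0]
    c=s[:2]; print("centre",c,"R",np.sqrt(s[2]+c@c))
    # hub centres on cap: dark blobs
    hubs=[]
    g=cv2.cvtColor(im,cv2.COLOR_RGB2GRAY)
    for px in((297,227),(406,222)):
        rr=np.hypot(*(np.indices(g.shape)[::-1]-np.array(px)[:,None,None]))
        k=((g<70)&(rr<25)).astype(np.uint8); cc=max(cv2.findContours(k,cv2.RETR_EXTERNAL,cv2.CHAIN_APPROX_NONE)[0],key=cv2.contourArea)
        e=cv2.minEnclosingCircle(cc); print("hub px",e); hubs.append(onz("top",[e[0]],.214)[0][:2])
    print("hubs",hubs, "dist",np.linalg.norm(hubs[0]-hubs[1]))
    v=hubs[0]-hubs[1]; print("deck +y world deg",np.degrees(np.arctan2(v[1],v[0])))
    # polar
    def polar(cen,rad,z,src):
        th=np.radians(np.arange(0,360,.5)); q=proj("top",np.c_[cen[0]+rad*np.cos(th),cen[1]+rad*np.sin(th),np.full(len(th),z)])
        return cv2.remap(src,q[:,0].astype(np.float32)[None],q[:,1].astype(np.float32)[None],cv2.INTER_LINEAR)[0].astype(float)
    th=np.radians(np.arange(0,360,.5))
    w=sum(polar(c,x,z,m*255) for x in(.08,.085,.09,.095,.1,.105))
    print("spoke world deg mod120",np.degrees(np.angle((w*np.exp(3j*th)).sum()))/3)
    h=sum(polar(hubs[0],x,.214,g) for x in(.014,.018,.022,.026))
    print("rib world deg mod120",np.degrees(np.angle((h*np.exp(3j*th)).sum()))/3)
    h=sum(polar(hubs[1],x,.214,g) for x in(.014,.018,.022,.026))
    print("rib supply mod120",np.degrees(np.angle((h*np.exp(3j*th)).sum()))/3)
    for n,px in(("watch",(365,247)),("die",(417,181)),("die",(416,257))): print(n,onz("top",[px],.18)[0]-[*c,0])
    crop=cv2.resize(im[165:290,230:440],None,fx=3.8,fy=3.8,interpolation=cv2.INTER_CUBIC); cv2.imwrite("pics/crop0.png",crop[:,:,::-1])
E
python3 m.py
```

```text
z reel median 0.20350464142646238 plate 0.16956662730773203
centre [0.58264463 0.08194553] R 0.13671209256409078
hub px ((296.29998779296875, 226.5), 16.70759391784668)
hub px ((405.90325927734375, 222.5218048095703), 19.26262855529785)
hubs [array([0.5808593 , 0.07709694]), array([ 0.58485366, -0.19421916])] dist 0.2713454994939741
deck +y world deg 90.84345694109662
spoke world deg mod120 29.87095361911214
rib world deg mod120 -27.766269414818655
rib supply mod120 -28.302645550736234
watch [-0.05218915 -0.17548399  0.18      ]
die [ 0.11533894 -0.31378169  0.18      ]
die [-0.08028514 -0.30264646  0.18      ]
```

View pics/crop0.png

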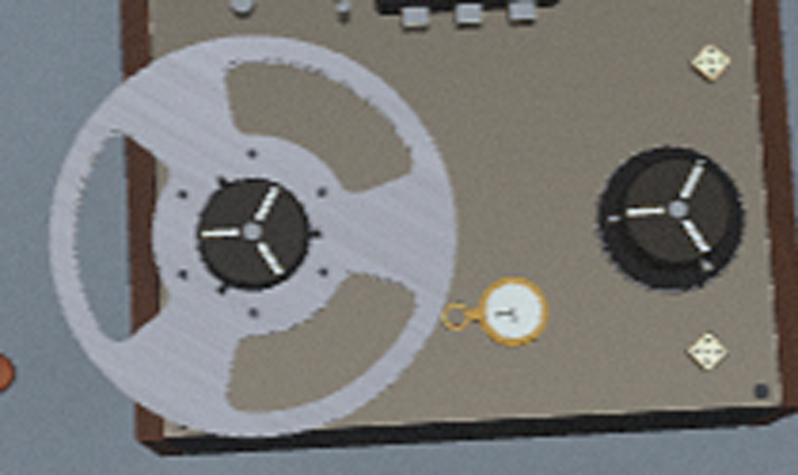

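The crop shows the ribs pointing to the left (world about +91°, as expected). One reel spoke points right (world about -90°), so the reel is roughly 60° off. I'll refine the centre and angles next.

```bash
cat > ang.py <<'E'
from m import *
def polar(cen,rad,z,src):
    th=np.radians(np.arange(0,360,.5)); q=proj("top",np.c_[cen[0]+rad*np.cos(th),cen[1]+rad*np.sin(th),np.full(len(th),z)])
    return cv2.remap(src,q[:,0].astype(np.float32)[None],q[:,1].astype(np.float32)[None],cv2.INTER_LINEAR)[0].astype(float)
th=np.radians(np.arange(0,360,.5))
def centre(im,d,z=.205):
    W,Z,m,r=measure(im,d,z=z)
    m=m*((Z>.193)&(Z<.212)); m=cv2.morphologyEx(m*(r>.045).astype(np.uint8),cv2.MORPH_OPEN,np.ones((5,5),np.uint8))
    cs=max(cv2.findContours(m,cv2.RETR_EXTERNAL,cv2.CHAIN_APPROX_NONE)[0],key=cv2.contourArea)
    P=onz("top",cv2.convexHull(cs)[:,0],z)[:,:2]
    for _ in range(3):
        s=np.linalg.lstsq(np.c_[2*P,np.ones(len(P))],(P**2).sum(1),rcond=None)[0]; c=s[:2]; R=np.sqrt(s[2]+c@c)
        e=np.linalg.norm(P-c,axis=1)-R; P=P[abs(e)<max(.0015,1.5*e.std())]
    return c,R
def spoke(im,c,z=.205):
    hsv=cv2.cvtColor(im,cv2.COLOR_RGB2HSV); m=((hsv[...,2]>140)&(hsv[...,1]<60)).astype(np.uint8)*255
    w=sum(polar(c,x,z,m) for x in(.08,.085,.09,.095,.1)); b=w>w.max()/2
    e=np.where(b!=np.roll(b,1))[0]*.5-.25
    return np.degrees(np.angle((w*np.exp(3j*th)).sum()))/3,e
if __name__=="__main__":
    f=np.load("top0.npz"); im,d=f["im"],f["d"]
    c,R=centre(im,d); print("c",c,R); print(spoke(im,c))
    a,b=onz("top",[[296.3,226.05],[408.2,220]],.215)[:,:2]; print(a,b,np.linalg.norm(a-b),np.degrees(np.arctan2(*(a-b)[::-1])))
    g=cv2.cvtColor(im,cv2.COLOR_RGB2GRAY)
    for cc in(a,b):
        h=sum(polar(cc,x,.214,(g>130).astype(np.uint8)*255) for x in(.012,.016,.02,.024)); print(np.degrees(np.angle((h*np.exp(3j*th)).sum()))/3, np.where(h>h.max()/2)[0]*.5)
E
python3 ang.py
```

```text
c [0.58348987 0.07913597] 0.1328183771922226
(np.float64(30.050754417183942), array([  8.75,  49.75, 130.25, 171.25, 250.25, 290.25]))
[0.58181724 0.07702676] [ 0.59088024 -0.20000686] 0.2771818259325814 91.87373123592121
-28.10532058516552 [ 81.5  82.   82.5  83.   83.5  84.   84.5  85.   85.5  86.   86.5  87.
  87.5  88.   88.5  89.   89.5  90.   90.5  91.   91.5 203.  203.5 204.
 204.5 205.  205.5 206.  206.5 207.  207.5 208.  208.5 209.  209.5 210.
 210.5 211.  211.5 212.  212.5 213.  213.5 214.  214.5 215.  215.5 216.
 216.5 217.  217.5 218.  218.5 219.  219.5 220.  328.5 329.  329.5 330.
 330.5 331.  331.5 332.  332.5 333.  333.5 334.  334.5 335.  335.5 336.
 336.5 337.  337.5 338.  338.5 339.  339.5 340.  340.5 341.  341.5 342.
 342.5 343.  343.5 344.  344.5 345.  345.5]
-26.87071348003144 [ 84.5  85.   85.5  86.   86.5  87.   87.5  88.   88.5  89.   89.5  90.
  90.5  91.   91.5  92.   92.5  93.   93.5  94.  202.5 203.  203.5 204.
 204.5 205.  205.5 206.  206.5 207.  207.5 208.  208.5 209.  209.5 210.
 210.5 211.  211.5 212.  212.5 213.  213.5 214.  214.5 215.  215.5 216.
 216.5 217.  217.5 218.  218.5 219.  219.5 220.  328.5 329.  329.5 330.
 330.5 331.  331.5 332.  332.5 333.  333.5 334.  334.5 335.  335.5 336.
 336.5 337.  337.5 338.  338.5 339.  339.5 340.  340.5 341.  341.5 342.
 342.5 343.  343.5 344.  344.5 345. ]
```

>>> servo_tool(increments=[{"slide": [0, 0, -50], "dr": [0, 0, 0], "jaw": 1}, {"slide": [20, -20, -60], "dr": [0, 0, -0.1], "jaw": 1}, {"slide": [55, -53, -60], "dr": [0, 0, -0.2], "jaw": 1}, {"slide": [90, -86, -60], "dr": [0, 0, -0.3], "jaw": 1}, {"slide": [125, -120, -60], "dr": [0, 0, -0.4], "jaw": 1}, {"slide": [160, -154, -60], "dr": [0, 0, -0.5], "jaw": 1}, {"slide": [195, -188, -60], "dr": [0, 0, -0.6], "jaw": 1}, {"slide": [230, -221, -60], "dr": [0, 0, -0.7], "jaw": 1}, {"slide": [265, -255, -60], "dr": [0, 0, -0.8], "jaw": 1}, {"slide": [300, -289, -60], "dr": [0, 0, -0.9], "jaw": 1}, {"slide": [335, -322, -60], "dr": [0, 0, -1.0], "jaw": 1}, {"slide": [370, -356, -60], "dr": [0, 0, -1.1], "jaw": 1}, {"slide": [405, -390, -60], "dr": [0, 0, -1.2], "jaw": 1}, {"slide": [440, -423, -60], "dr": [0, 0, -1.3], "jaw": 1}, {"slide": [465, -447, -60], "dr": [0, 0, -1.33], "jaw": 1}, {"slide": [475.6, -457.5, -60], "dr": [0, 0, -1.33], "jaw": 1}, {"slide": [475.6, -457.5, -60], "dr": [0, 0, -1.33], "jaw": 1}, {"slide": [475.6, -457.5, -60], "dr": [0, 0, -1.33], "jaw": 1}, {"slide": [475.6, -457.5, -60], "dr": [0, 0, -1.33], "jaw": 1}])

```text
t: 2.0
tool_pos: [0.4923, 0.0609, 0.4647]
orientation: [2.02, 2.406, -0.001]
force: [-0.2, -1.2, -0.6]
opening: 0.0007
gripper_force: 0.0
```

Run:
```python
from h import *
s=read_state();print(s["t"],s["tool_pos"],s["orientation"],s["q"],s["opening"],s["force"])
a,_=read_camera("top");b,_=read_camera("side")
o=np.hstack([cv2.resize(a[130:330,180:430],(400,320)),cv2.resize(b[120:360,170:470],(400,320))])
cv2.imwrite("pics/above.png",o[:,:,::-1])
```

```text
2.0 [0.49234932 0.06094812 0.46470072] [ 2.01984463e+00  2.40602358e+00 -8.30098744e-04] [ 1.99664009e-02 -1.70718432e-01  1.67696862e+00 -4.91304927e-04
  1.63558459e+00 -1.54134404e-01] 0.0006772168765799026 [-0.20571198 -1.17417118 -0.5893865 ]
```

View pics/above.png

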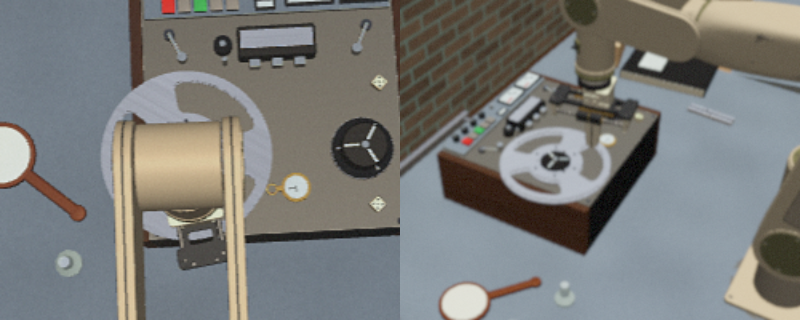

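The top view shows the gripper over the reel's near side; the side view shows the closed fingers above the near window, clear of the hub. I'll lower them into it.

>>> servo_tool(increments=[{"slide": [0, 0, 35], "dr": [0, 0, 0], "jaw": 1}, {"slide": [0, 0, 60], "dr": [0, 0, 0], "jaw": 1}, {"slide": [0, 0, 75], "dr": [0, 0, 0], "jaw": 1}, {"slide": [0, 0, 85], "dr": [0, 0, 0], "jaw": 1}, {"slide": [0, 0, 92], "dr": [0, 0, 0], "jaw": 1}, {"slide": [0, 0, 92], "dr": [0, 0, 0], "jaw": 1}])

```text
t: 2.7
tool_pos: [0.4926, 0.0621, 0.3725]
orientation: [-2.018, -2.408, 0.0]
force: [-0.7, 0.2, -1.1]
opening: 0.0009
gripper_force: 0.0
```

Run:
```python
import numpy as np
c=np.array([.583,.0785]);r=.092
a0=190;p0=np.array([.4924,.0625])
x=np.array([np.cos(np.radians(100)),np.sin(np.radians(100))]);y=np.array([x[1],-x[0]])
for a in range(190,105,-3):
    p=c+r*np.array([np.cos(np.radians(a)),np.sin(np.radians(a))])-p0
    print(a,(1000*p@x).round(1),(1000*p@y).round(1),round(np.radians(190-a),3))
```

```text
190 0.0 0.0 0.0
187 4.8 0.1 0.052
184 9.6 0.5 0.105
181 14.4 1.1 0.157
178 19.2 2.0 0.209
175 23.8 3.1 0.262
172 28.5 4.5 0.314
169 33.0 6.1 0.367
166 37.4 8.0 0.419
163 41.8 10.0 0.471
160 46.0 12.3 0.524
157 50.1 14.8 0.576
154 54.1 17.6 0.628
151 57.9 20.5 0.681
148 61.6 23.6 0.733
145 65.1 26.9 0.785
142 68.4 30.4 0.838
139 71.5 34.1 0.89
136 74.5 37.9 0.942
133 77.2 41.9 0.995
130 79.7 46.0 1.047
127 82.0 50.2 1.1
124 84.1 54.6 1.152
121 85.9 59.0 1.204
118 87.5 63.6 1.257
115 88.9 68.2 1.309
112 90.0 72.9 1.361
109 90.9 77.6 1.414
106 91.5 82.4 1.466
```

>>> servo_tool(increments=[{"slide": [4.8, 0.1, 0], "dr": [0, 0, 0.052], "jaw": 1}, {"slide": [9.6, 0.5, 0], "dr": [0, 0, 0.105], "jaw": 1}, {"slide": [14.4, 1.1, 0], "dr": [0, 0, 0.157], "jaw": 1}, {"slide": [19.2, 2.0, 0], "dr": [0, 0, 0.209], "jaw": 1}, {"slide": [23.8, 3.1, 0], "dr": [0, 0, 0.262], "jaw": 1}, {"slide": [28.5, 4.5, 0], "dr": [0, 0, 0.314], "jaw": 1}, {"slide": [33.0, 6.1, 0], "dr": [0, 0, 0.367], "jaw": 1}, {"slide": [37.4, 8.0, 0], "dr": [0, 0, 0.419], "jaw": 1}, {"slide": [41.8, 10.0, 0], "dr": [0, 0, 0.471], "jaw": 1}, {"slide": [46.0, 12.3, 0], "dr": [0, 0, 0.524], "jaw": 1}, {"slide": [50.1, 14.8, 0], "dr": [0, 0, 0.576], "jaw": 1}, {"slide": [54.1, 17.6, 0], "dr": [0, 0, 0.628], "jaw": 1}, {"slide": [57.9, 20.5, 0], "dr": [0, 0, 0.681], "jaw": 1}, {"slide": [61.6, 23.6, 0], "dr": [0, 0, 0.733], "jaw": 1}, {"slide": [65.1, 26.9, 0], "dr": [0, 0, 0.785], "jaw": 1}, {"slide": [68.4, 30.4, 0], "dr": [0, 0, 0.838], "jaw": 1}, {"slide": [71.5, 34.1, 0], "dr": [0, 0, 0.89], "jaw": 1}, {"slide": [74.5, 37.9, 0], "dr": [0, 0, 0.942], "jaw": 1}, {"slide": [74.5, 37.9, 0], "dr": [0, 0, 0.942], "jaw": 1}])

```text
t: 4.6
tool_pos: [0.5174, 0.1426, 0.3741]
orientation: [2.891, 1.23, 0.003]
force: [0.4, -0.2, 0.5]
opening: 0.0006
gripper_force: 0.0
```

Run:
```python
from h import *
a,_=read_camera("top");b,_=read_camera("side");s=read_state();print(s["tool_pos"],s["force"],s["q"])
o=np.hstack([cv2.resize(a[130:330,180:430],(400,320)),cv2.resize(b[180:300,210:360],(400,320))])
cv2.imwrite("pics/mid.png",o[:,:,::-1]); np.savez("mid.npz",a=a,b=b)
```

```text
[0.51711346 0.14227108 0.37361676] [-0.12473035  0.03962201  0.71193372] [ 1.72888590e-01 -2.61013554e-02  1.70712164e+00 -4.31622962e-05
  1.45928528e+00  9.37147306e-01]
```

View pics/mid.png

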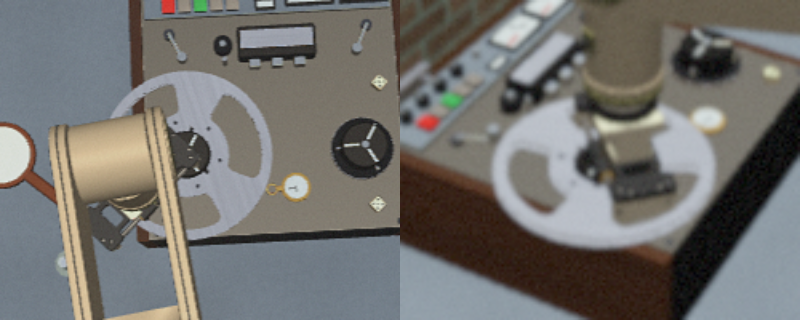

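The reel has turned clockwise; its windows now show at top, right and lower-left in the top view. I'll measure the angle from the visible right-hand window.

Run:
```python
from ang import *
im=np.load("mid.npz")["a"]; print(spoke(im,[.583,.0787])[1])
```

```text
[  8.25 209.25 249.25 327.75]
```

Run:
```python
import numpy as np
c=np.array([.583,.0785]);r=.092
P=lambda a:c+r*np.array([np.cos(np.radians(a)),np.sin(np.radians(a))])
x=np.array([np.cos(np.radians(46)),np.sin(np.radians(46))]);y=np.array([x[1],-x[0]])
for a in [133,130,128,126,124,123,122,121.5,121,120.5,120,119.5,119,118.5,118,117.5,117,116.5,116]:
    p=P(a)-P(136); print(a,(1000*p@x).round(1),(1000*p@y).round(1),round(np.radians(136-a),3))
```

```text
133 4.8 0.1 0.052
130 9.6 0.5 0.105
128 12.8 0.9 0.14
126 16.0 1.4 0.175
124 19.1 2.0 0.209
123 20.7 2.4 0.227
122 22.3 2.7 0.244
121.5 23.0 2.9 0.253
121 23.8 3.1 0.262
120.5 24.6 3.3 0.271
120 25.4 3.6 0.279
119.5 26.1 3.8 0.288
119 26.9 4.0 0.297
118.5 27.7 4.3 0.305
118 28.4 4.5 0.314
117.5 29.2 4.8 0.323
117 30.0 5.0 0.332
116.5 30.7 5.3 0.34
116 31.5 5.5 0.349
```

>>> servo_tool(increments=[{"slide": [4.8, 0.1, 0], "dr": [0, 0, 0.052], "jaw": 1}, {"slide": [9.6, 0.5, 0], "dr": [0, 0, 0.105], "jaw": 1}, {"slide": [12.8, 0.9, 0], "dr": [0, 0, 0.14], "jaw": 1}, {"slide": [16.0, 1.4, 0], "dr": [0, 0, 0.175], "jaw": 1}, {"slide": [19.1, 2.0, 0], "dr": [0, 0, 0.209], "jaw": 1}, {"slide": [20.7, 2.4, 0], "dr": [0, 0, 0.227], "jaw": 1}, {"slide": [22.3, 2.7, 0], "dr": [0, 0, 0.244], "jaw": 1}, {"slide": [23.0, 2.9, 0], "dr": [0, 0, 0.253], "jaw": 1}, {"slide": [23.8, 3.1, 0], "dr": [0, 0, 0.262], "jaw": 1}, {"slide": [24.6, 3.3, 0], "dr": [0, 0, 0.271], "jaw": 1}, {"slide": [25.4, 3.6, 0], "dr": [0, 0, 0.279], "jaw": 1}, {"slide": [26.1, 3.8, 0], "dr": [0, 0, 0.288], "jaw": 1}, {"slide": [26.9, 4.0, 0], "dr": [0, 0, 0.297], "jaw": 1}, {"slide": [27.7, 4.3, 0], "dr": [0, 0, 0.305], "jaw": 1}, {"slide": [27.7, 4.3, 0], "dr": [0, 0, 0.305], "jaw": 1}])

```text
t: 6.2
tool_pos: [0.5392, 0.1592, 0.3726]
orientation: [-3.044, -0.776, 0.001]
force: [-1.0, -0.6, -0.1]
opening: 0.0005
gripper_force: 0.2
```

```bash
cat > chk.py <<'E'
from ang import *
im,d=read_camera("top");s=read_state();print(s["t"],s["tool_pos"],s["force"],s["wrist_torque"])
print(spoke(im,[.583,.0787])[1])
th2=np.radians(np.arange(225,340,1)); 
for rad in(.124,.129,.055):
    q=proj("top",np.c_[.583+rad*np.cos(th2),.0787+rad*np.sin(th2),np.full(len(th2),.205)]).round().astype(int)
    print(rad,np.median(deproj("top",q,d[q[:,1],q[:,0]])[:,2]))
E
python3 chk.py
```

```text
6.25 [0.53914547 0.15923104 0.37264322] [-0.55056412 -0.15111896  0.14490801] [-0.01895708  0.04816343 -0.00218908]
[192.25 232.25 310.75 351.75]
0.124 0.19648049579137258
0.129 0.1962822444047392
0.055 0.19654152303294165
```

Run:
```python
from ang import *
f=np.load("top0.npz");d0=f["d"];im,d1=read_camera("top")
th2=np.radians(np.arange(235,340,1))
for d in(d0,d1):
  for rad in(.124,.129,.055):
    q=proj("top",np.c_[.583+rad*np.cos(th2),.0787+rad*np.sin(th2),np.full(len(th2),.203)]).round().astype(int)
    z=deproj("top",q,d[q[:,1],q[:,0]])[:,2]; print(rad,np.percentile(z,[25,50,75]).round(4))
```

```text
0.124 [0.2024 0.2045 0.2063]
0.129 [0.2022 0.2037 0.2063]
0.055 [0.2021 0.2046 0.2082]
0.124 [0.1945 0.196  0.1981]
0.129 [0.1948 0.1966 0.1994]
0.055 [0.1938 0.1966 0.1991]
```

The reel is aligned (spokes at 212° and 331°, keys at 212° and 332°) and has dropped. Next I back off, lift out and move over the spoke.

>>> servo_tool(increments=[{"slide": [-3, 0, 0], "dr": [0, 0, 0], "jaw": 1}, {"slide": [-6, 0, 0], "dr": [0, 0, 0], "jaw": 1}, {"slide": [-6, 0, -10], "dr": [0, 0, 0], "jaw": 1}, {"slide": [-6, 0, -35], "dr": [0, 0, 0], "jaw": 1}, {"slide": [-6, 0, -40], "dr": [0, 0, 0], "jaw": 1}, {"slide": [15, 4, -38], "dr": [0, 0, 0], "jaw": 1}, {"slide": [37, 8, -36], "dr": [0, 0, 0], "jaw": 1}, {"slide": [37, 8, -28], "dr": [0, 0, 0], "jaw": 1}, {"slide": [37, 8, -20], "dr": [0, 0, 0], "jaw": 1}, {"slide": [37, 8, -18], "dr": [0, 0, 0], "jaw": 1}, {"slide": [37, 8, -16], "dr": [0, 0, 0], "jaw": 1}, {"slide": [37, 8, -14], "dr": [0, 0, 0], "jaw": 1}, {"slide": [37, 8, -13], "dr": [0, 0, 0], "jaw": 1}, {"slide": [37, 8, -12], "dr": [0, 0, 0], "jaw": 1}, {"slide": [37, 8, -12], "dr": [0, 0, 0], "jaw": 1}])

```text
t: 7.8
tool_pos: [0.5754, 0.1699, 0.3848]
orientation: [3.044, 0.777, 0.0]
force: [-0.1, 0.0, 0.3]
opening: 0.0003
gripper_force: 0.0
```

```bash
python3 chk.py
```

```text
7.85 [0.57546221 0.16991576 0.38489616] [0.03359891 0.46123103 0.2110883 ] [-0.00762032 -0.02987699 -0.00864099]
[107.25 113.75 192.25 232.25 310.75 351.25]
0.124 0.19663203059060824
0.129 0.19663416224776936
0.055 0.19715973468310385
```

>>> servo_tool(increments=[{"slide": [0, 0, 1], "dr": [0, 0, 0], "jaw": 1}, {"slide": [0, 0, 2], "dr": [0, 0, 0], "jaw": 1}, {"slide": [0, 0, 3], "dr": [0, 0, 0], "jaw": 1}, {"slide": [0, 0, 3], "dr": [0, 0, 0], "jaw": 1}])

```text
t: 8.25
tool_pos: [0.5758, 0.17, 0.3833]
orientation: [3.044, 0.777, 0.004]
force: [-1.2, 0.6, 6.8]
opening: 0.0002
gripper_force: 3.3
```

>>> servo_tool(increments=[{"slide": [0, 0, 0.7], "dr": [0, 0, 0], "jaw": 1}, {"slide": [0, 0, 1.4], "dr": [0, 0, 0], "jaw": 1}, {"slide": [0, 0, 2], "dr": [0, 0, 0], "jaw": 1}, {"slide": [0, 0, 2], "dr": [0, 0, 0], "jaw": 1}])

```text
t: 8.65
tool_pos: [0.576, 0.1699, 0.3813]
orientation: [3.044, 0.777, 0.005]
force: [0.6, -0.7, 3.6]
opening: 0.0005
gripper_force: 2.1
```

>>> servo_tool(increments=[{"slide": [0, 0, 1], "dr": [0, 0, 0], "jaw": 1}, {"slide": [0, 0, 2], "dr": [0, 0, 0], "jaw": 1}, {"slide": [0, 0, 2], "dr": [0, 0, 0], "jaw": 1}, {"slide": [0, 0, 2], "dr": [0, 0, 0], "jaw": 1}])

```text
t: 9.05
tool_pos: [0.5758, 0.17, 0.3793]
orientation: [3.044, 0.777, 0.004]
force: [-1.3, -0.4, 10.2]
opening: 0.0008
gripper_force: 5.0
```

```bash
python3 chk.py
```

```text
9.1 [0.5757886  0.16994102 0.37926603] [ 0.02409086 -0.12079915 10.24152526] [-0.15334205  0.17218647  0.03187223]
[107.75 113.75 191.75 231.75 310.25 351.25]
0.124 0.19236277898482446
0.129 0.19142466290058413
0.055 0.19254143929135506
```

>>> servo_tool(increments=[{"slide": [0, 0, 0.7], "dr": [0, 0, 0], "jaw": 1}, {"slide": [0, 0, 1.4], "dr": [0, 0, 0], "jaw": 1}, {"slide": [0, 0, 1.4], "dr": [0, 0, 0], "jaw": 1}, {"slide": [0, 0, 1.4], "dr": [0, 0, 0], "jaw": 1}])

```text
t: 9.5
tool_pos: [0.5761, 0.1699, 0.3792]
orientation: [3.044, 0.777, 0.007]
force: [-1.4, -0.9, 15.6]
opening: 0.0001
gripper_force: 7.7
```

The reel is at a hard stop with 15.6 N on it and no further travel. I'll retreat and verify.

>>> servo_tool(increments=[{"slide": [0, 0, -5], "dr": [0, 0, 0], "jaw": 1}, {"slide": [0, 0, -35], "dr": [0, 0, 0], "jaw": 1}, {"slide": [0, 0, -75], "dr": [0, 0, 0], "jaw": 1}, {"slide": [-40, 0, -95], "dr": [0, 0, 0], "jaw": 1}, {"slide": [-80, 0, -95], "dr": [0, 0, 0], "jaw": 1}, {"slide": [-120, 0, -95], "dr": [0, 0, 0], "jaw": 1}, {"slide": [-150, 0, -95], "dr": [0, 0, 0], "jaw": 1}, {"slide": [-150, 0, -95], "dr": [0, 0, 0], "jaw": 1}, {"slide": [-150, 0, -95], "dr": [0, 0, 0], "jaw": 1}])

```text
t: 10.4
tool_pos: [0.4436, 0.0979, 0.4711]
orientation: [-3.044, -0.776, -0.0]
force: [0.4, 1.2, 0.5]
opening: 0.0003
gripper_force: 0.0
```

```bash
python3 chk.py
python3 - <<'E'
from h import *
a,_=read_camera("top");b,_=read_camera("side")
o=np.hstack([cv2.resize(a[130:330,180:430],(400,320)),cv2.resize(b[180:300,210:360],(400,320))])
cv2.imwrite("pics/end.png",o[:,:,::-1])
E
```

```text
10.45 [0.44408994 0.09817503 0.4711067 ] [ 0.57275298 -0.06168951  0.18732056] [ 0.0031354  -0.02871639  0.01461731]
[ 71.75 103.25 222.75 231.25 309.25 350.75]
0.124 0.19145330294056206
0.129 0.19184188209777492
0.055 0.19257329029785514
```

View pics/end.png

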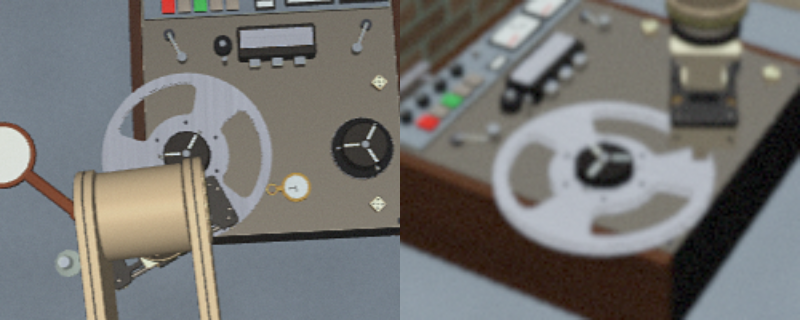

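The reel sits flat and low on the hub, with the ribs in line with the spokes. Its top face is 12 to 13 mm lower than at the start, the watch and dice are in place, and the arm is clear.

```bash
python3 -c "
from plant import *
print(close_job())"
```

```text
the job is handed in; nothing more can be done
None
```

The reel was turned onto its keys and pressed fully home (about 12 mm down by camera depth), the arm is clear, no prop I could see had moved, and the job is handed in.

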